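# Hang the sample pail on its draining hook

## Task

The little steel sample pail has to hang up to drain. First raise its flat-lying wire bail until it stands upright, with the pail still standing on the bench; then lift the pail by the bail, carry it round the bottles and hang it by the middle of the bail in the hook of the hook stand, clear of the bench, upright and still, and let go. Do not tip the pail over and do not push aside or knock over the bottles.

Things in the scene. Friction and masses are not known exactly. Their poses are not given: they have to be found in the camera images.
- pail_center (a point): Middle of the open stainless steel pail, on its axis, 42.5 mm above its underside: 104 mm across at the rim, 92 mm at the foot, 85 mm high, 0.3 to 0.46 kg, loose. z is up the axis, y the line through the two bail pivots (29.5 mm above this point, at y = +-61 mm). The bail starts on the -x side, roughly towards the robot.
- bail_bar (a point): Middle of the bail's cross bar. The bail is a round wire 8 mm thick: two arms from the pivots, rounded corners, and a bar straight over 80 mm, parallel to the pail's y, its centre line 100 mm from the pivot line. Lying flat it is 72 to 100 mm above the bench, about 45 mm outside the pail's wall; upright 172 mm above the pail's underside. y runs along the bar, x from bar to pivots.
- bail (a joint): Angle of the bail about the pivots: 0 lying level on the pail's -x side (a stop), 1.57 upright, 3.14 level on the other side (a stop). A stiff hinge (0.045 N m of friction, so about 0.5 N at the bar moves it): it stays where it is left.
- hook_seat (a point): Where the centre of the bar lies when hung (246.5 mm above the bench). The hook is a 10 mm round bar in the x-z plane here, with a trough, lowest top face 4 mm below this point, 26 mm wide in x near its mouth, between a level arm (+x side, top at 267 mm) and an upturned ball tip (x = -19 mm, top 277 mm above the bench). x points from tip to post; the hung bar lies along y.
- hook_stand: Grey weighted stand of the hook, fixed to the bench; origin on the bench straight below hook_seat, same axes. Its post is at x = +100 mm, its base plate (100 x 130 mm, 12 mm thick, bolts 3 mm higher) under the post from x = 50 to 150 mm. Nothing of it rises above 277 mm
- wash_bottle: Wash bottle with a nozzle cap, 70 mm across, 164 mm high, loose; origin at the centre of its underside. Stands between pail and stand, nearer to or farther from the robot than the small dropper bottle (they change places). Bystander.
- dropper_bottle: Small dropper bottle with a rubber bulb on top, 40 mm across, 115 mm high, loose; origin at the centre of its underside. Stands in the other gap between pail and stand. Bystander.
- side_bottle: Clear stoppered bottle, 70 mm across, 150 mm high, loose, at the left of the work; origin at the centre of its underside. Bystander.
- amber_bottle: Amber dropper bottle, 52 mm across, 140 mm high, loose, at the right of the work; origin at the centre of its underside. Bystander.
- tape: Roll of tape lying flat, 68 mm across, 19 mm high, at the front of the bench; origin at the centre of its underside. Clutter.
- pail: The pail of pail_center as a body; origin at the centre of its underside, axes as for pail_center.

How it is judged:
On the way:
1. the bail stands upright (within about 17 degrees) while the pail stands on the bench (value of joint bail between 1.271 and 1.871 rad and height (world z) of pail_center below 0.052 m and angle between pail_center's own z axis and vertical below 0.15 rad), for 0.2 s.
At the end, for the whole second after the job is handed in: The bail's bar lies in the hook's trough (its middle within 14 mm of the seat across the bar, 30 mm along it, 12 mm in height), the pail hangs clear of the bench with its centre above 90 mm, within 0.35 rad of upright, moving slower than 100 mm/s (x of bail_bar in the frame of hook_seat between -0.014 and 0.014 m and y of bail_bar in the frame of hook_seat between -0.03 and 0.03 m and z of bail_bar in the frame of hook_seat between -0.012 and 0.012 m and height (world z) of pail_center above 0.09 m and angle between pail_center's own z axis and vertical below 0.35 rad and linear speed of pail below 0.1 m/s); the robot touches nothing.
It fails at once if the pail is tipped over (more than 0.8 rad) (angle between pail_center's own z axis and vertical above 0.8 rad).
It fails at once if the wash bottle is pushed more than 30 mm or knocked over (distance of wash_bottle from where it was at the start of the episode above 0.03 m or angle between wash_bottle's own z axis and vertical above 0.5 rad).
It fails at once if the small dropper bottle is pushed more than 30 mm or knocked over (distance of dropper_bottle from where it was at the start of the episode above 0.03 m or angle between dropper_bottle's own z axis and vertical above 0.5 rad).
It fails at once if the stoppered bottle is pushed more than 30 mm or knocked over (distance of side_bottle from where it was at the start of the episode above 0.03 m or angle between side_bottle's own z axis and vertical above 0.5 rad).
It fails at once if the amber dropper bottle is pushed more than 30 mm or knocked over (distance of amber_bottle from where it was at the start of the episode above 0.03 m or angle between amber_bottle's own z axis and vertical above 0.5 rad).
It also fails if it takes over 72 s, if anything falls off the work surface, if the arm or the gripper's body presses on something with over 40 N, if the wrist force passes 120 N, or if a joint passes its speed limit or range.

## Robot

A 7-joint arm with a two-finger parallel gripper is mounted at the origin on a cart in front of the work surface, level with it; the furniture and walls round the work are solid. World frame = base frame: x ahead of the robot, y to its left, z up, the work surface at z = 0. Lengths are in m, angles in rad, forces in N, time in s.
With the tool pointing down it reaches from about 0.4 to 0.85 m from the base axis. Payload 10.4 kg.
Tool frame: the origin (TCP) lies midway between the tips of the shut fingers; the grasp point (between the pads) lies 19 mm behind it; z points along the fingers, y is the direction in which the jaws open and shut (so a half turn about z gives the same grasp; the last joint's range is limited). The gripper opens to 85 mm and grips with 20 to 120 N. Pads are 22 mm wide; open, the fingers measure 114 mm over their backs; the gripper's body (76 mm by 85 mm) begins 54 mm behind the grasp point. The pads swing forward as they close: fully open they stand 13 mm farther back than shut.
Start: joints at [-1.318, 0.332, -0.065, 1.46, 0.022, 1.35, -0.088], TCP at [0.17, 0.601, 0.231] pointing down, gripper open.
Joint ranges: [-2.6, 2.6], [-0.5, 2.12], [-1.47, 1.34], [0.16, 2.42], [-1.27, 4.41], [0.06, 2.06], [-2.6, 2.6]. Speed limits (rad/s): [2.22, 2.22, 2.79, 2.79, 3.14, 3.14, 3.14].

## Interface

Orientations are given as a unit quaternion [x, y, z, w].
In Python, from workcell import manip, camera, camera_info, workorder, nets gives the robot as it stands.
- The arm moves only by the tool apply_moves, never from a script. Its argument "commands" is a list of rows, each a list of 5 numbers: the shift along the tool's x, y, z in m, then the turn about the tool's z in degrees, then the gripper command: -1 is fully open, 1 is shut, values between are in proportion. A call has 1 to 5 rows; each row shifts and turns the pose as measured when the row begins, along the tool's axes as they then stand; what a row does not reach is not made up. A row lasts 1/12 s, in which the tool goes at most 41.7 mm and 7.16 degrees, less where a joint would pass 70% of its speed; a pose out of reach is approached as far as the arm can. A call is refused whole if a number of a shift passes 0.0417 or a number of a turn 7.16, either way. A call with a gripper value outside its range is refused whole. The fingers move at their own pace and stop on an object; "squeeze" is the grip in N (left out, the last holds). Time passes only in rows, so rows that do not move let the fingers close. It gives the time, the measured TCP pose, the force and the opening at its end, in the units of the state.
- manip.get_obs(): the state, without advancing time (a new reading comes with each control period).
- camera(name): name is "side" or "top" or "wrist"; returns (picture, depth): 400x640x3 uint8, red, green, blue; 400x640 float32, m along the optical axis (not along the pixel's ray), 0 where there is no reading.
- camera_info(name): a dict with "camera_matrix" (3x3 intrinsics, pixels), "xyz" and "rotation" of the camera in the world; the wrist camera has in their place "T_tool_cam" (4x4, takes a point from camera to tool coordinates, whose origin is the TCP and whose axes are the flange's). Camera axes: x right, y down, z forward; pixel columns grow to the right and rows downward; lengths in m; the calibration is good to about 2 mm. A picture is of the moment at which its call begins: read the wrist's pose just before it. camera_info takes no time and is no camera call.
- workorder.hand_in(): hands the job in, once; it reports no verdict.
Trained networks look in the newest picture that a camera, given by its name, has taken for a name from the list of things; names that differ only in an ending like _2 or _b are one class to them, and where a whole thing is asked for, a point or a joint stands for the part that bears it (a point fixed in the world has none). Each returns a list of dicts, best first, with "conf" (0 to 1); they miss things now and then, are a little off and sometimes report something else, mostly with a low value. They report only what shows in the picture. A call takes as long as a camera call.
- nets.look_for(camera, thing): "rect" ([left, top, width, height] in pixels, round what is visible of it).
- nets.place_of(camera, thing): "xy" ([column, row] in pixels: a listed point, or the origin of a listed thing).
The state is a dict: "clock": time; "joint_pos": joint angles; "joint_velocities": joint speeds; "tau": joint torques, N m; "position": TCP position; "ee_rot": TCP orientation; "ft_force": force on the tool from outside, world axes, zero at the start; "torque": the same for the moment, N m; "grip_width": opening from 0.0 (shut) to 1.0 (fully open).
Only numpy, scipy, OpenCV 4.12 (cv2) and the standard library are available. Lean on these libraries where they do the work, as an engineer would, in place of code of your own. Each camera call takes 0.05 s, during which the arm holds its last target. There are 200 camera calls.

## Working session

There is one attempt and no reset: what is moved stays moved. The work goes in short steps, Python scripts to look and compute and a tool call to move; the robot and the scene stay as the last step left them, time stands still between calls to the robot, and variables do not carry over. Pictures are saved under pics/ and viewed, about 8 in all and at most 12, crops included, and the job is handed in when it is done.

Besides the shell and the picture viewer there is one more tool, called after "Call:" as name([rows], argument=value, ...), one row to a line, values as JSON. apply_moves: Moves the arm, as the interface text tells. Its arguments: {"type":"object","properties":{"commands":{"type":"array","items":{"type":"array","items":{"type":"number"}}},"squeeze":{"type":"number"}},"required":["commands"]}

```bash
ls; mkdir -p pics; cat > h.py <<'E'
import numpy as np, cv2
from scipy.spatial.transform import Rotation as R
from workcell import manip, camera, camera_info, workorder, nets
def cam(name):
    o=manip.get_obs(); im,d=camera(name); ci=camera_info(name)
    K=np.array(ci["camera_matrix"])
    if "xyz" in ci:
        T=np.eye(4); r=np.array(ci["rotation"]); T[:3,:3]=r if r.shape==(3,3) else R.from_quat(r).as_matrix(); T[:3,3]=ci["xyz"]
    else:
        W=np.eye(4);W[:3,:3]=R.from_quat(o["ee_rot"]).as_matrix();W[:3,3]=o["position"];T=W@np.array(ci["T_tool_cam"])
    return im,d,K,T
def cloud(d,K,T):
    v,u=np.indices(d.shape); p=np.stack([(u-K[0,2])/K[0,0]*d,(v-K[1,2])/K[1,1]*d,d],-1)
    P=p@T[:3,:3].T+T[:3,3]; P[d<=0]=np.nan; return P
def ray_z(uv,K,T,z):
    r=T[:3,:3]@np.array([(uv[0]-K[0,2])/K[0,0],(uv[1]-K[1,2])/K[1,1],1]); s=(z-T[2,3])/r[2]; return T[:3,3]+s*r
def save(n,im): cv2.imwrite(f"pics/{n}.png",im[:,:,::-1])
E
python3 - <<'E'
from h import *
Z=dict(pail_center=.0425,bail_bar=.085,hook_seat=.2465,hook_stand=0,wash_bottle=0,dropper_bottle=0,side_bottle=0,amber_bottle=0,tape=0)
print(manip.get_obs())
ims=[]
for c in ("top","side"):
    im,d,K,T=cam(c); ims.append(im); np.savez(f"{c}0.npz",im=im,d=d,K=K,T=T); print(c,T.round(3).tolist())
    for t,z in Z.items():
        for r in nets.place_of(c,t)[:2]:
            print(t,np.round(r["conf"],2),np.round(r["xy"]),ray_z(r["xy"],K,T,z).round(3))
save("top0",ims[0]);save("side0",ims[1])
E
```

```text
pics
{'clock': 0.0, 'joint_pos': array([-1.31757239,  0.33286339, -0.06468277,  1.46093151,  0.02158085,
        1.34990961, -0.08849689]), 'joint_velocities': array([-0.00051389,  0.00167056,  0.00147079,  0.00042584, -0.0008504 ,
        0.0004516 , -0.00333815]), 'tau': array([-5.72228873e-04, -6.25452733e+01,  4.84745088e-02, -3.91596293e+01,
        1.60555582e-02,  9.93933761e-03,  6.27992267e-05]), 'position': array([0.17011939, 0.60101248, 0.23052586]), 'ee_rot': array([ 1.37473492e-01,  9.90505193e-01, -7.05095264e-04, -7.10380897e-05]), 'ft_force': array([ 0.28016509,  0.57294202, -0.46620197]), 'torque': array([ 0.01394818,  0.02212374, -0.00110569]), 'grip_width': 0.9990035450786673}
top [[0.013, -0.996, 0.083, 0.421], [-1.0, -0.012, 0.015, -0.004], [-0.014, -0.083, -0.996, 1.503], [0.0, 0.0, 0.0, 1.0]]
pail_center 0.91 [374. 186.] [ 0.587 -0.189  0.042]
pail_center 0.66 [372. 188.] [ 0.579 -0.183  0.042]
bail_bar 0.7 [380. 214.] [ 0.492 -0.203  0.085]
hook_seat 0.75 [251. 176.] [0.588 0.185 0.246]
wash_bottle 0.56 [308. 216.] [0.486 0.026 0.   ]
dropper_bottle 0.66 [306. 162.] [0.671 0.036 0.   ]
side_bottle 0.97 [206. 196.] [0.551 0.375 0.   ]
amber_bottle 0.55 [420. 231.] [ 0.443 -0.347  0.   ]
tape 0.64 [311. 240.] [0.406 0.016 0.   ]
side [[-1.0, 0.006, 0.001, 0.52], [0.003, 0.65, -0.76, 0.835], [-0.005, -0.76, -0.65, 0.87], [0.0, 0.0, 0.0, 1.0]]
pail_center 0.8 [294. 197.] [ 0.599 -0.185  0.042]
bail_bar 0.54 [324. 182.] [ 0.495 -0.211  0.085]
hook_seat 0.79 [284. 230.] [0.597 0.186 0.246]
wash_bottle 0.75 [330. 254.] [0.482 0.033 0.   ]
wash_bottle 0.23 [334. 179.] [ 0.456 -0.347  0.   ]
dropper_bottle 0.64 [264. 252.] [0.681 0.027 0.   ]
side_bottle 0.76 [301. 365.] [0.561 0.383 0.   ]
amber_bottle 0.26 [284. 232.] [ 0.626 -0.062  0.   ]
tape 0.7 [359. 245.] [ 0.391 -0.002  0.   ]
```

View pics/top0.png

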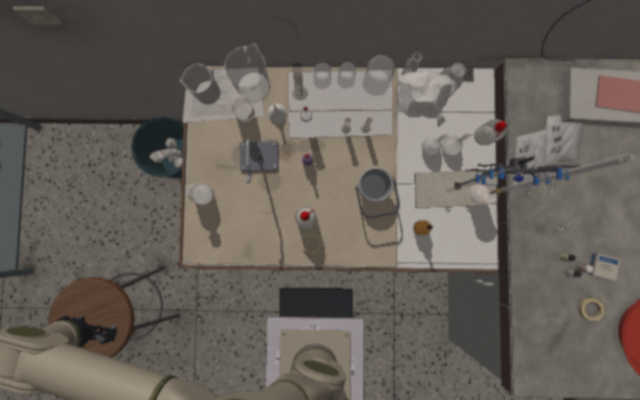

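View pics/side0.png

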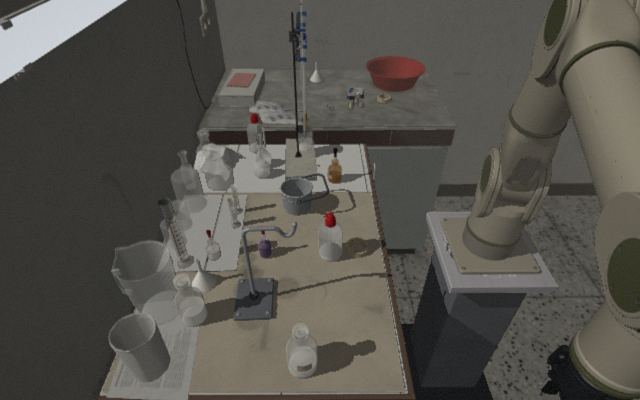

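The top view shows the pail at (375,185) with its bail below it (and a shadow farther down), the wash bottle at (306,216), the dropper bottle at (307,160) and the stand at (259,155), with its hook at (248,178). The side view agrees. I'll get the axes from depth.

```bash
python3 - <<'E'
from h import *
A={c:np.load(f"{c}0.npz") for c in("top","side")}
for c in A:
    a=A[c]; P=cloud(a["d"],a["K"],a["T"]).reshape(-1,3); P=P[np.isfinite(P).all(1)]
    def sel(x0,x1,y0,y1,z0,z1):
        m=(P[:,0]>x0)&(P[:,0]<x1)&(P[:,1]>y0)&(P[:,1]<y1)&(P[:,2]>z0)&(P[:,2]<z1); return P[m]
    b=sel(.44,.54,-.3,-.12,.06,.13); print(c,"bail",len(b)); print(b[::max(1,len(b)//25)].round(3).tolist())
    r=sel(.52,.67,-.27,-.1,.078,.1); print("rim",len(r), "minenc",cv2.minEnclosingCircle(r[:,:2].astype(np.float32)) if len(r) else 0, r[:,:2].min(0),r[:,:2].max(0))
    k=sel(.52,.8,.1,.28,.22,.3); print("hook",len(k)); print(k[::max(1,len(k)//20)].round(3).tolist())
    s=sel(.52,.8,.08,.3,.006,.02); print("base",len(s),cv2.minAreaRect(s[:,:2].astype(np.float32)) if len(s)>3 else 0)
    for n,(x,y,h) in dict(wash=(.484,.03,.06),drop=(.676,.032,.05),side=(.556,.378,.06),amber=(.45,-.35,.06)).items():
        q=sel(x-.06,x+.06,y-.06,y+.06,.03,.2); print(n,len(q),q.min(0).round(3) if len(q) else 0,q.max(0).round(3) if len(q) else 0)
ims=[]
for c,(x,y,w,h) in dict(top=(200,130,240,130),side=(220,150,130,180)).items():
    ims.append(cv2.resize(A[c]["im"][y:y+h,x:x+w],None,fx=3.3,fy=3.3,interpolation=2)) if c=="top" else ims.append(0)
save("top0c",ims[0])
E
```

```text
top bail 167
[[0.54, -0.133, 0.084], [0.537, -0.184, 0.086], [0.538, -0.256, 0.09], [0.535, -0.257, 0.083], [0.532, -0.257, 0.083], [0.528, -0.259, 0.087], [0.525, -0.262, 0.092], [0.517, -0.136, 0.085], [0.514, -0.14, 0.083], [0.511, -0.139, 0.087], [0.508, -0.143, 0.086], [0.505, -0.142, 0.087], [0.502, -0.146, 0.086], [0.503, -0.253, 0.085], [0.499, -0.228, 0.087], [0.5, -0.247, 0.087], [0.496, -0.205, 0.09], [0.496, -0.224, 0.094], [0.496, -0.243, 0.088], [0.492, -0.158, 0.088], [0.493, -0.199, 0.089], [0.493, -0.218, 0.089], [0.489, -0.158, 0.09], [0.489, -0.177, 0.092], [0.49, -0.196, 0.088], [0.486, -0.159, 0.085], [0.486, -0.177, 0.087], [0.483, -0.161, 0.091]]
rim 288 minenc ((0.567004382610321, -0.19800934195518494), 0.0782955214381218) [ 0.52008678 -0.26309809] [ 0.64324201 -0.12664454]
hook 158
[[0.693, 0.199, 0.251], [0.685, 0.196, 0.263], [0.687, 0.194, 0.242], [0.677, 0.2, 0.26], [0.67, 0.196, 0.266], [0.665, 0.193, 0.265], [0.656, 0.198, 0.266], [0.652, 0.196, 0.258], [0.645, 0.192, 0.265], [0.641, 0.191, 0.257], [0.633, 0.192, 0.266], [0.628, 0.195, 0.264], [0.622, 0
[... 1485 characters left out ...]
 [0.681, 0.197, 0.264], [0.644, 0.2, 0.267], [0.609, 0.196, 0.262], [0.664, 0.202, 0.266], [0.629, 0.2, 0.263], [0.688, 0.2, 0.261], [0.651, 0.202, 0.263], [0.613, 0.2, 0.26], [0.679, 0.202, 0.26], [0.688, 0.203, 0.257], [0.691, 0.201, 0.252], [0.582, 0.197, 0.248], [0.592, 0.194, 0.242], [0.596, 0.197, 0.242], [0.596, 0.199, 0.24], [0.59, 0.197, 0.235], [0.691, 0.203, 0.229]]
base 1401 ((0.7024979591369629, 0.16657106578350067), (0.1284792423248291, 0.21872173249721527), 19.000017166137695)
wash 800 [0.45  0.017 0.03 ] [0.518 0.073 0.164]
drop 199 [0.657 0.022 0.03 ] [0.696 0.055 0.111]
side 1224 [0.522 0.359 0.03 ] [0.591 0.42  0.154]
amber 225 [ 0.431 -0.36   0.03 ] [ 0.479 -0.316  0.138]
```

View pics/top0c.png

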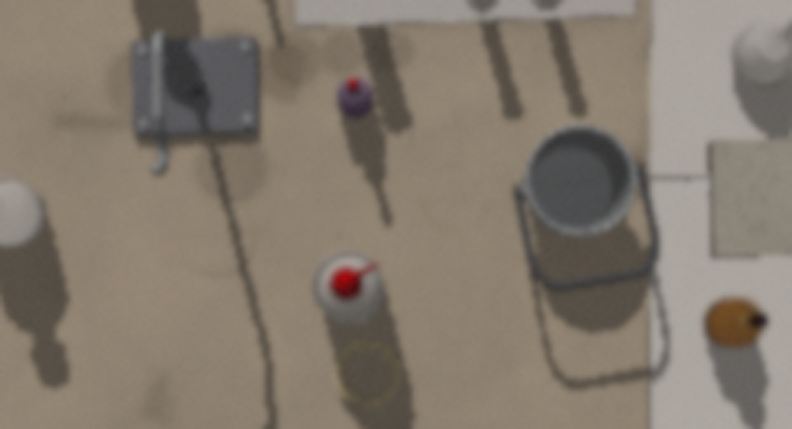

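The bail's bar is at about (0.492,-0.203,0.086), with the pail yawed about 0.19 rad. The seat is at about (0.592,0.193) with a yaw of about 0.07 rad. I'll turn the tool so that its y lies across the bar, and raise it on the way.

Call:
apply_moves([
  [0,0,-0.015,7,-0.1],
  [0,0,-0.015,7,-0.1],
  [0,0,-0.015,7,-0.1],
  [0,0,-0.015,7,-0.1],
  [0,0,-0.015,7,-0.1],
], squeeze=20)

```text
clock: 1.42
position: [0.17, 0.5996, 0.3048]
ee_rot: [0.435, 0.901, -0.004, 0.001]
ft_force: [0.3, -0.9, 0.3]
grip_width: 0.547
```

Call:
apply_moves([
  [0,0,-0.015,7,-0.1],
  [0,0,-0.015,7,-0.1],
  [0,0,-0.015,7,-0.1],
  [0,0,-0.015,7,-0.1],
  [0,0,0,0,-0.1],
])

```text
clock: 1.83
position: [0.17, 0.6004, 0.3712]
ee_rot: [0.646, 0.763, -0.001, 0.001]
ft_force: [-0.0, 0.4, 0.6]
grip_width: 0.554
```

Call:
apply_moves([
  [-0.04,0.0165,0,0,-0.1],
  [-0.04,0.0165,0,0,-0.1],
  [-0.04,0.0165,0,0,-0.1],
  [-0.04,0.0165,0,0,-0.1],
  [-0.04,0.0165,0,0,-0.1],
])

```text
clock: 2.25
position: [0.2772, 0.4248, 0.3649]
ee_rot: [0.634, 0.773, -0.004, 0.0]
ft_force: [1.0, -0.0, 0.9]
grip_width: 0.549
```

Call:
apply_moves([
  [-0.04,0.0165,0,0,-0.1],
  [-0.04,0.0165,0,0,-0.1],
  [-0.04,0.0165,0,0,-0.1],
  [-0.04,0.0165,0,0,-0.1],
  [-0.04,0.0165,0,0,-0.1],
])

```text
clock: 2.67
position: [0.3914, 0.2505, 0.3629]
ee_rot: [0.627, 0.779, -0.005, -0.0]
ft_force: [0.7, 1.0, -0.3]
grip_width: 0.555
```

Call:
apply_moves([
  [-0.04,0.006,0,0,-0.1],
  [-0.04,0.0,0,0,-0.1],
  [-0.04,0.0,0,0,-0.1],
  [-0.04,0.0,0,0,-0.1],
  [-0.04,0.0,0,0,-0.1],
])

```text
clock: 3.08
position: [0.4423, 0.0489, 0.3605]
ee_rot: [0.621, 0.784, -0.005, -0.0]
ft_force: [1.1, 0.3, -0.6]
grip_width: 0.55
```

Call:
apply_moves([
  [-0.04,0,0,0,-0.1],
  [-0.04,0.0,0,0,-0.1],
  [-0.04,0.0,0,0,-0.1],
  [-0.04,0.0,0.02,0,-0.1],
  [-0.04,0.0,0.02,0,-0.1],
])

```text
clock: 3.5
position: [0.487, -0.1472, 0.3259]
ee_rot: [0.614, 0.789, -0.002, 0.002]
ft_force: [1.0, 0.6, -1.6]
grip_width: 0.55
```

```bash
python3 - <<'E'
from h import *
im,d,K,T=cam("wrist"); print(T.round(3).tolist()); save("w1",im)
for t,z in dict(bail_bar=.086,pail_center=.0425).items():
    for r in nets.place_of("wrist",t)[:2]: print(t,r["conf"],r["xy"],ray_z(r["xy"],K,T,z).round(3))
P=cloud(d,K,T).reshape(-1,3);P=P[np.isfinite(P).all(1)]
m=(abs(P[:,0]-.492)<.05)&(abs(P[:,1]+.2)<.09)&(P[:,2]>.07)&(P[:,2]<.12); b=P[m]
print(len(b)); np.save("b.npy",b)
# bar: fit line among points with |s|<.035
c0=np.array([.492,-.203])
for th in [.19]:
    for it in range(4):
        ex=np.array([np.cos(th),np.sin(th)]);ey=np.array([-ex[1],ex[0]])
        q=(b[:,:2]-c0); u,v=q@ex,q@ey; k=(abs(v)<.035)&(abs(u)<.02)
        p=np.polyfit(v[k],u[k],1); th-=np.arctan(p[0]); c0=c0+ex*p[1]
    print("bar",c0,th,k.sum(),"top z",np.percentile(b[k,2],[5,50,95]))
    q=b[:,:2]-c0;u,v=q@ex,q@ey; print("arms v at u in .02-.05:",[ (np.median(v[(u>.02)&(u<.05)&(s*v>.03)])) for s in(-1,1)])
E
```

```text
[[0.969, 0.235, 0.071, 0.469], [0.245, -0.927, -0.284, -0.075], [-0.001, 0.293, -0.956, 0.468], [0.0, 0.0, 0.0, 1.0]]
bail_bar 0.7 [313.5, 207.7] [ 0.496 -0.208  0.086]
pail_center 0.71 [378.4, 199.9] [ 0.586 -0.189  0.042]
1112
bar [ 0.49147708 -0.20310057] 0.18565696207764765 329 top z [0.08826927 0.09054594 0.09209761]
arms v at u in .02-.05: [np.float64(-0.06125020897005107), np.float64(0.059103703401698786)]
```

View pics/w1.png

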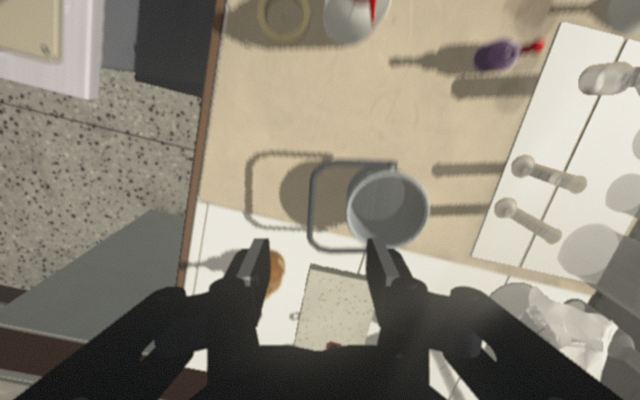

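The wrist view shows the bar at col 315, rows 175–240, with the pail at (388,208). I'm going above the bar, 28 mm to the −y side of its middle so that the hook stays clear of the fingers.

Call:
apply_moves([
  [0,0,0.03,3.6,-0.1],
  [-0.028,-0.002,0.04,0,-0.1],
  [-0.028,-0.002,0.04,0,-0.1],
  [-0.028,-0.002,0.04,0,-0.1],
  [0,0,0.03,0,-0.1],
])

```text
clock: 4.07
position: [0.4995, -0.2198, 0.1583]
ee_rot: [0.634, 0.774, 0.002, 0.005]
ft_force: [-0.5, -0.3, 0.9]
grip_width: 0.553
```

Call:
apply_moves([
  [0,0,0,0,-0.1],
])

```text
clock: 4.15
position: [0.4968, -0.2181, 0.1529]
ee_rot: [0.633, 0.774, -0.0, 0.001]
ft_force: [-0.5, 1.1, -0.6]
grip_width: 0.551
```

Call:
apply_moves([
  [-0.012,-0.002,0.02,0.8,-0.1],
  [0,0,0.02,0,-0.1],
  [0,0,0.02,0,-0.1],
  [0,0,0.016,0,-0.1],
  [0,0,0.004,0,-0.1],
])

```text
clock: 4.57
position: [0.5016, -0.2246, 0.0751]
ee_rot: [0.632, 0.775, 0.002, 0.001]
ft_force: [-0.1, 1.3, 0.4]
grip_width: 0.549
```

Call:
apply_moves([
  [0,0,0,0,-0.1],
])

```text
clock: 4.65
position: [0.5021, -0.2232, 0.0756]
ee_rot: [0.631, 0.776, 0.002, 0.001]
ft_force: [-1.3, -0.0, -1.0]
grip_width: 0.551
```

```bash
python3 - <<'E'
from h import *
im,d,K,T=cam("wrist"); save("w2",im)
P=cloud(d,K,T).reshape(-1,3);P=P[np.isfinite(P).all(1)]
th=.186;ex=np.array([np.cos(th),np.sin(th)]);ey=np.array([-ex[1],ex[0]])
q=P[:,:2]-[.4915,-.2031];u,v=q@ex,q@ey
k=(abs(v-.0)<.03)&(abs(u)<.015)&(P[:,2]>.07)&(P[:,2]<.11)
print(k.sum(),np.median(u[k]),np.median(P[k,2])); o=manip.get_obs(); t=o["position"][:2]-[.4915,-.2031]; print("tcp u,v,z",t@ex,t@ey,o["position"][2],o["grip_width"])
E
```

```text
2375 0.0003014122779064011 0.09061879321297611
tcp u,v,z 0.007076204975083409 -0.021784496162468615 0.07610597783834017 0.551210376346299
```

View pics/w2.png

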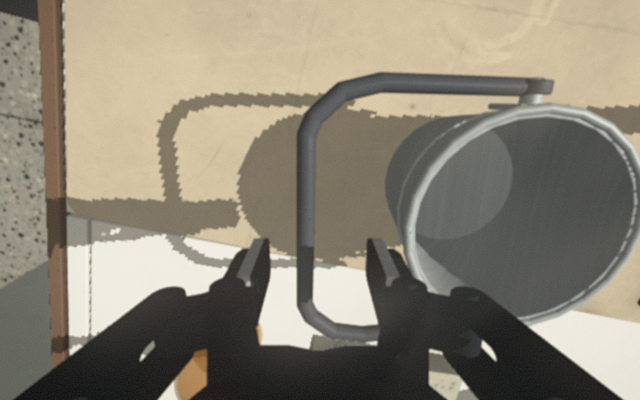

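The bar (col 305) passes between the fingers, a bit off their middle. I'll correct by −7 mm in y, −6 mm in x and 8 mm down.

Call:
apply_moves([
  [-0.004,-0.005,0.004,1.0,-0.1],
  [-0.002,-0.002,0.004,0,-0.1],
  [0,0,0,0,-0.1],
])

```text
clock: 4.95
position: [0.499, -0.2301, 0.0713]
ee_rot: [0.637, 0.771, 0.004, 0.003]
ft_force: [-0.6, -0.2, -0.8]
grip_width: 0.551
```

Call:
apply_moves([
  [0,-0.0025,0.003,0.2,-0.1],
  [0,0,0.001,0,0.3],
  [0,0,0,0,1],
  [0,0,0,0,1],
  [0,0,0,0,1],
])

```text
clock: 5.37
position: [0.497, -0.2312, 0.0684]
ee_rot: [0.639, 0.77, 0.005, 0.004]
ft_force: [1.6, 0.3, -1.1]
grip_width: 0.081
```

Call:
apply_moves([
  [0,0,0,0,1],
  [0,0,0,0,1],
  [0,0,0,0,1],
])

```text
clock: 5.62
position: [0.4972, -0.2312, 0.0684]
ee_rot: [0.638, 0.77, 0.005, 0.004]
ft_force: [-0.7, -0.4, 0.2]
grip_width: 0.081
```

Call:
apply_moves([
  [0,0.0015,-0.008,0,1],
  [0,0.0022,-0.008,0,1],
  [0,0.003,-0.0085,0,1],
  [0,0.0045,-0.009,0,1],
  [0,0.005,-0.0086,0,1],
])

```text
clock: 6.03
position: [0.5122, -0.2277, 0.1132]
ee_rot: [0.639, 0.769, 0.004, 0.003]
ft_force: [2.0, 0.1, -3.7]
grip_width: 0.082
```

```bash
cat > st.py <<'E'
from h import *
import sys
th=.186;ex=np.array([np.cos(th),np.sin(th)]);ey=np.array([-ex[1],ex[0]])
o=manip.get_obs(); p=o["position"]; t=p[:2]-[.4915,-.2031]; print("grasp rel pivot u,v,z",t@ex-.0989,t@ey,p[2]+.019-.072,"F",o["ft_force"].round(1),"tool z",R.from_quat(o["ee_rot"]).as_matrix()[:,2].round(3))
for c in("top","side"):
    im,d,K,T=cam(c); P=cloud(d,K,T).reshape(-1,3);P=P[np.isfinite(P).all(1)]
    m=(P[:,2]>.076)&(P[:,2]<.092)&(np.hypot(P[:,0]-.59,P[:,1]+.184)<.075)
    q=P[m]; u=(q[:,:2]-[.5887,-.1847])@ex; v=(q[:,:2]-[.5887,-.1847])@ey; q=q[np.hypot(u,v)<.058]
    A=np.c_[2*q[:,:2],np.ones(len(q))]; s=np.linalg.lstsq(A,(q[:,:2]**2).sum(1),rcond=None)[0]
    print(c,"rim fit",s[:2].round(4),"r",np.sqrt(s[2]+s[0]**2+s[1]**2).round(4),len(q), [ (r["conf"],ray_z(r["xy"],K,T,.0425).round(3)) for r in nets.place_of(c,"pail_center")[:1]])
E
python3 st.py
```

```text
grasp rel pivot u,v,z -0.08310078644766683 -0.02801051782937203 0.06020478919154733 F [ 2.   0.1 -3.7] tool z [ 0.01   0.003 -1.   ]
top rim fit [ 0.5866 -0.1875] r 0.0516 178 [(0.83, array([ 0.593, -0.183,  0.042]))]
side rim fit [ 0.5876 -0.1852] r 0.0512 187 [(0.8, array([ 0.588, -0.193,  0.042]))]
```

Call:
apply_moves([
  [0,0.003,0,0,1],
  [0,0.001,0,0,1],
])

```text
clock: 6.4
position: [0.5144, -0.2282, 0.112]
ee_rot: [0.639, 0.769, 0.004, 0.002]
ft_force: [-3.7, -0.2, 2.7]
grip_width: 0.087
```

Call:
apply_moves([
  [0,0.006,-0.006,0,1],
  [0,0.006,-0.006,0,1],
  [0,0,0,0,1],
])

```text
clock: 6.65
position: [0.5262, -0.2254, 0.1239]
ee_rot: [0.639, 0.769, 0.003, 0.001]
ft_force: [-3.0, -2.2, 2.7]
grip_width: 0.081
```

```bash
python3 st.py
```

```text
grasp rel pivot u,v,z -0.06897041865674226 -0.02836818054565355 0.07091759065458751 F [-3.  -2.2  2.7] tool z [ 0.005  0.003 -1.   ]
top rim fit [ 0.5943 -0.1848] r 0.0508 142 [(0.81, array([ 0.591, -0.177,  0.042]))]
side rim fit [ 0.5945 -0.1835] r 0.0511 206 [(0.62, array([ 0.599, -0.206,  0.043]))]
```

Call:
apply_moves([
  [0,0,0,0,0.66],
  [0,0,0,0,0.66],
  [0,0.007,-0.006,0,0.66],
  [0,0.007,-0.005,0,0.66],
  [0,0.007,-0.005,0,0.66],
])

```text
clock: 7.27
position: [0.5452, -0.2217, 0.1393]
ee_rot: [0.641, 0.768, 0.003, -0.001]
ft_force: [-0.5, -0.9, 0.9]
grip_width: 0.168
```

Call:
apply_moves([
  [0,0.008,-0.004,0,0.66],
  [0,0.008,-0.003,0,0.66],
  [0,0.008,-0.002,0,0.66],
  [0,0,0,0,0.66],
])

```text
clock: 7.6
position: [0.5753, -0.2154, 0.1513]
ee_rot: [0.639, 0.769, 0.004, 0.001]
ft_force: [-0.6, 0.3, -0.2]
grip_width: 0.168
```

```bash
python3 st.py; python3 -c "
from h import *
im,d,K,T=cam('wrist');save('w3',im)"
```

```text
grasp rel pivot u,v,z -0.0188243500903926 -0.02758753158887309 0.09833906949024233 F [-0.6  0.3 -0.2] tool z [ 0.007  0.005 -1.   ]
top rim fit [ 0.5896 -0.1867] r 0.0508 105 [(0.61, array([ 0.588, -0.187,  0.042]))]
side rim fit [ 0.5899 -0.1847] r 0.0514 182 [(0.91, array([ 0.6  , -0.187,  0.042]))]
```

View pics/w3.png

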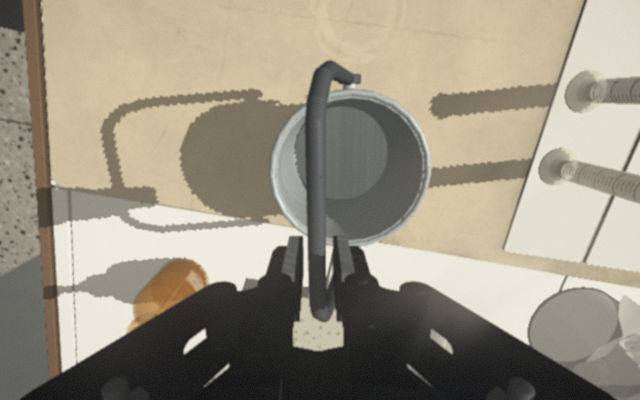

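The bail follows well inside the loose cage and the pail stays standing. I'm pushing the last 20 mm to upright.

Call:
apply_moves([
  [0,0.007,-0.0015,0,0.66],
  [0,0.007,0,0,0.66],
  [0,0.006,0,0,0.66],
  [0,0,0,0,0.66],
])

```text
clock: 8.18
position: [0.5932, -0.2126, 0.1523]
ee_rot: [0.641, 0.768, 0.004, -0.0]
ft_force: [0.2, 0.6, -0.4]
grip_width: 0.17
```

```bash
cat >> st.py <<'E'
im,d,K,T=cam("wrist"); P=cloud(d,K,T).reshape(-1,3);P=P[np.isfinite(P).all(1)]
u=(P[:,:2]-[.5887,-.1847])@ex; v=(P[:,:2]-[.5887,-.1847])@ey
k=(P[:,2]>.155)&(P[:,2]<.19)&(v>0)&(v<.04)&(abs(u)<.05)
print("bar u,v at pts",k.sum(),np.polyfit(v[k],u[k],1),"z",np.percentile(P[k,2],[50,95]))
E
python3 st.py
```

```text
grasp rel pivot u,v,z -0.0007153437040802041 -0.028174922569403415 0.09926253552062546 F [ 0.2  0.6 -0.4] tool z [ 0.005  0.007 -1.   ]
top rim fit [ 0.5899 -0.1862] r 0.0503 85 [(0.75, array([ 0.588, -0.185,  0.042]))]
side rim fit [ 0.5899 -0.185 ] r 0.0514 183 [(0.57, array([ 0.594, -0.197,  0.042]))]
bar u,v at pts 2070 [-0.00634682 -0.00451809] z [0.17466862 0.17598795]
```

Call:
apply_moves([
  [0,0,0,0,1],
  [0,0,0,0,1],
  [0,0,0,0,1],
  [0,0,0,0,1],
], squeeze=20)

```text
clock: 8.77
position: [0.5913, -0.2136, 0.1524]
ee_rot: [0.641, 0.767, 0.004, -0.0]
ft_force: [1.2, 0.0, 0.3]
grip_width: 0.086
```

Call:
apply_moves([
  [0,0,0,0,1],
  [0,0,0,0,1],
  [0,0,-0.006,0,1],
  [0,0,-0.007,0,1],
  [0,0,-0.007,0,1],
], squeeze=90)

```text
clock: 9.18
position: [0.5895, -0.213, 0.1714]
ee_rot: [0.641, 0.767, 0.003, -0.003]
ft_force: [0.4, -0.8, -4.6]
grip_width: 0.061
```

Call:
apply_moves([
  [0,0,-0.007,0,1],
  [0,0,0,0,1],
])

```text
clock: 9.35
position: [0.5898, -0.2134, 0.1807]
ee_rot: [0.641, 0.767, 0.003, -0.002]
ft_force: [0.2, -0.4, -4.5]
grip_width: 0.054
```

```bash
python3 st.py; python3 -c "
from h import *
im,d,K,T=cam('side');save('s4',cv2.resize(im[110:330,190:430],None,fx=3,fy=2.7))"
```

```text
grasp rel pivot u,v,z -0.004150661005803705 -0.0283040037542223 0.1277260913732423 F [ 0.2 -0.4 -4.5] tool z [ 0.001  0.008 -1.   ]
top rim fit [ 0.5834 -0.1899] r 0.0509 20 [(0.96, array([ 0.588, -0.182,  0.042]))]
side rim fit [ 0.5877 -0.1861] r 0.0486 184 [(0.89, array([ 0.59 , -0.231,  0.042]))]Traceback (most recent call last):
  File "st.py", line 14, in <module>
    print("bar u,v at pts",k.sum(),np.polyfit(v[k],u[k],1),"z",np.percentile(P[k,2],[50,95]))
                                   ~~~~~~~~~~^^^^^^^^^^^^^
    raise TypeError("expected non-empty vector for x")
TypeError: expected non-empty vector for x
```

View pics/s4.png

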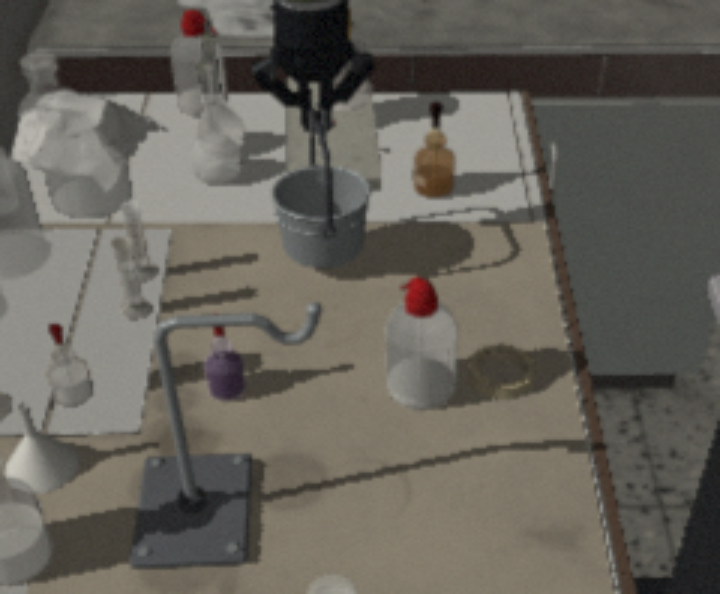

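The pail is lifted by about 20 mm, upright in the side view at (320,215), and the bottles haven't moved. I'm raising it and turning it to the hook's yaw.

Call:
apply_moves([
  [0,0,-0.015,0,1],
  [0,0,-0.022,1.5,1],
  [0,0,-0.022,1.5,1],
  [0,0,-0.022,1.5,1],
  [0,0,-0.02,1.5,1],
])

```text
clock: 10.07
position: [0.5865, -0.2121, 0.2765]
ee_rot: [0.682, 0.731, -0.0, -0.008]
ft_force: [0.3, 0.4, -5.1]
grip_width: 0.058
```

Call:
apply_moves([
  [0,0,-0.008,0,1],
  [0,0,0,0,1],
  [0,0,0,0,1],
])

```text
clock: 10.32
position: [0.5876, -0.2131, 0.2877]
ee_rot: [0.682, 0.731, 0.001, -0.006]
ft_force: [-0.5, 0.1, -4.4]
grip_width: 0.055
```

```bash
cat > st2.py <<'E'
from h import *
o=manip.get_obs(); p=o["position"]; M=R.from_quat(o["ee_rot"]).as_matrix(); th=np.arctan2(M[1,1],M[0,1])
ey=M[:2,0]; bc=p[:2]+.028*ey
print("tcp",p.round(4),"yaw",th.round(3),"grasp z",(p[2]+.019).round(4),"tool z",M[:,2].round(3),"exp bar centre",bc.round(4),"F",o["ft_force"].round(1),"w",o["grip_width"].round(3),"q7",o["joint_pos"].round(2))
zb=p[2]+.019
for c in("top","side"):
    im,d,K,T=cam(c); P=cloud(d,K,T).reshape(-1,3);P=P[np.isfinite(P).all(1)]
    q=P[:,:2]-bc; u,v=q@M[:2,1],q@M[:2,0]
    k=(P[:,2]>zb-.1)&(P[:,2]<zb-.075)&(np.hypot(u,v)<.058)
    if k.sum()>30:
        A=np.c_[2*u[k],2*v[k],np.ones(k.sum())]; s=np.linalg.lstsq(A,u[k]**2+v[k]**2,rcond=None)[0]
        top=k&(P[:,2]>zb-.0935); Az=np.c_[u[k],v[k],np.ones(k.sum())]
        print(c,"rim centre u,v rel bar",s[:2].round(4),"r",np.sqrt(s[2]+s[0]**2+s[1]**2).round(4),k.sum(),"z95 for v<-.03,v>.03,u<-.03,u>.03:",[np.percentile(P[k&m,2],95).round(4) if (k&m).sum()>5 else None for m in(v<-.03,v>.03,u<-.03,u>.03)], "exp rim z",(zb-.087).round(4))
    k=(P[:,2]>zb-.02)&(P[:,2]<zb+.015)&(v>-.012)&(v<.04)&(abs(u)<.03)
    if k.sum()>5: print(c,"bar u at v",np.polyfit(v[k],u[k],1).round(3),"z",np.percentile(P[k,2],[50,95]).round(4),k.sum())
E
python3 st2.py
```

```text
Traceback (most recent call last):
  File "st2.py", line 4, in <module>
    print("tcp",p.round(4),"yaw",th.round(3),"grasp z",(p[2]+.019).round(4),"tool z",M[:,2].round(3),"exp bar centre",bc.round(4),"F",o["ft_force"].round(1),"w",o["grip_width"].round(3),"q7",o["joint_pos"].round(2))
                                                                                                                                                                 ^^^^^^^^^^^^^^^^^^^^^
AttributeError: 'float' object has no attribute 'round'
```

```bash
sed -i 's/o\["grip_width"\].round(3)/round(float(o["grip_width"]),3)/' st2.py; python3 st2.py
```

```text
tcp [ 0.5876 -0.2131  0.2877] yaw 0.07 grasp z 0.3067 tool z [-0.008  0.009 -1.   ] exp bar centre [ 0.5856 -0.1851] F [-0.5  0.1 -4.4] w 0.055 q7 [-0.41  0.44  0.98  1.4  -0.37  1.5   0.62]
top rim centre u,v rel bar [ 0.0015 -0.0019] r 0.0505 120 z95 for v<-.03,v>.03,u<-.03,u>.03: [None, np.float64(0.2241), np.float64(0.2237), np.float64(0.224)] exp rim z 0.2197
top bar u at v [ 0.081 -0.002] z [0.3086 0.3129] 34
side rim centre u,v rel bar [ 0.0018 -0.0005] r 0.0508 277 z95 for v<-.03,v>.03,u<-.03,u>.03: [np.float64(0.2212), np.float64(0.2213), np.float64(0.2225), np.float64(0.2216)] exp rim z 0.2197
side bar u at v [-0.028  0.001] z [0.3091 0.3119] 26
```

Call:
apply_moves([
  [0.01,0.001,0,0,1],
  [0.02,0.0016,0,0,1],
  [0.025,0.002,0,0,1],
  [0.025,0.002,0,0,1],
  [0.025,0.002,0,0,1],
])

```text
clock: 10.83
position: [0.5851, -0.1083, 0.2824]
ee_rot: [0.686, 0.728, -0.003, -0.009]
ft_force: [0.3, 0.2, -4.8]
grip_width: 0.059
```

Call:
apply_moves([
  [0.01,0.001,0,0,1],
  [0,0,0,0,1],
])

```text
clock: 11.0
position: [0.5856, -0.0891, 0.2801]
ee_rot: [0.682, 0.731, -0.003, -0.011]
ft_force: [-0.1, 1.1, -5.1]
grip_width: 0.057
```

```bash
python3 st2.py
```

```text
tcp [ 0.5856 -0.0891  0.2801] yaw 0.069 grasp z 0.2991 tool z [-0.02   0.011 -1.   ] exp bar centre [ 0.5837 -0.0612] F [-0.1  1.1 -5.1] w 0.057 q7 [-0.67  0.36  0.98  1.5  -0.3   1.47  0.39]
top rim centre u,v rel bar [0.0022 0.0033] r 0.0462 74 z95 for v<-.03,v>.03,u<-.03,u>.03: [None, np.float64(0.217), None, np.float64(0.2146)] exp rim z 0.2121
top bar u at v [-0.148  0.004] z [0.3014 0.3067] 10
side rim centre u,v rel bar [ 0.0009 -0.0011] r 0.0508 331 z95 for v<-.03,v>.03,u<-.03,u>.03: [np.float64(0.2141), np.float64(0.2147), np.float64(0.2157), np.float64(0.2132)] exp rim z 0.2121
side bar u at v [0.01  0.001] z [0.302 0.304] 36
```

Call:
apply_moves([
  [0.01,0.002,-0.001,0,1],
  [0.02,0.002,-0.001,0,1],
  [0.025,0.0025,-0.001,0,1],
  [0.025,0.0025,-0.001,0,1],
  [0.025,0.0025,0,0,1],
])

```text
clock: 11.52
position: [0.5895, 0.0027, 0.2858]
ee_rot: [0.692, 0.722, -0.005, -0.008]
ft_force: [0.3, -0.8, -4.6]
grip_width: 0.054
```

Call:
apply_moves([
  [0.02,0.002,0,0,1],
  [0.01,0.001,0,0,1],
  [0,0,0,0,1],
  [0,0,0,0,1],
])

```text
clock: 11.85
position: [0.5918, 0.0369, 0.2857]
ee_rot: [0.691, 0.723, -0.005, -0.008]
ft_force: [-0.6, -1.3, -4.7]
grip_width: 0.059
```

```bash
python3 st2.py; python3 - <<'E'
from h import *
for c in("top","side"):
    im,d,K,T=cam(c); P=cloud(d,K,T).reshape(-1,3);P=P[np.isfinite(P).all(1)]
    k=(P[:,0]>.54)&(P[:,0]<.71)&(P[:,1]>.165)&(P[:,1]<.225)&(P[:,2]>.235)&(P[:,2]<.285); q=P[k]
    a=q[(q[:,0]>.62)&(q[:,0]<.69)]; f=np.polyfit(a[:,0],a[:,1],1)
    ball=q[(q[:,2]>.268)&(q[:,0]<.59)]; tr=q[(q[:,2]<.25)&(q[:,0]<.62)&(q[:,0]>.57)]
    print(c,"arm yaw",np.arctan(f[0]),"y at .592:",np.polyval(f,.592),"ball",ball.mean(0),ball[:,0].min(),ball[:,0].max(),"trough",np.median(tr,0),tr[:,0].min(),tr[:,0].max(),len(ball),len(tr))
    for r in nets.place_of(c,"hook_seat")[:1]: print(r["conf"],ray_z(r["xy"],K,T,.2465))
E
```

```text
tcp [0.5918 0.0369 0.2857] yaw 0.045 grasp z 0.3047 tool z [-0.019  0.004 -1.   ] exp bar centre [0.5905 0.0649] F [-0.6 -1.3 -4.7] w 0.059 q7 [-0.87  0.35  0.96  1.49 -0.29  1.47  0.14]
side rim centre u,v rel bar [ 0.0007 -0.0015] r 0.051 390 z95 for v<-.03,v>.03,u<-.03,u>.03: [np.float64(0.2203), np.float64(0.2201), np.float64(0.2219), np.float64(0.2181)] exp rim z 0.2177
side bar u at v [-0.013  0.   ] z [0.3073 0.3085] 39
top arm yaw 0.04970214371595616 y at .592: 0.19169953732034406 ball [0.57172291 0.19118963 0.27336919] 0.5672589320668007 0.5762436317819588 trough [0.59481825 0.1915051  0.24230019] 0.58248596930405 0.6052006966525789 14 25
0.7 [0.58794715 0.19004499 0.2465    ]
side arm yaw 0.05315354584626979 y at .592: 0.19618568278398174 ball [0.57199328 0.19555174 0.27362016] 0.5675904322975978 0.5768186552857989 trough [0.59191706 0.19732391 0.24308937] 0.575293611251222 0.6075761345948612 22 57
0.9 [0.59836594 0.18647694 0.2465    ]
```

The seat measures about (0.591,0.193) with a yaw of 0.05. I'm lowering the bar to 0.291, then going round the tip's −x side.

Call:
apply_moves([
  [0,0,0.007,0,1],
  [0,0,0.006,0,1],
  [0.01,-0.007,0,0,1],
  [0.015,-0.01,0,0,1],
  [0.015,-0.01,0,0,1],
])

```text
clock: 12.57
position: [0.5628, 0.0696, 0.2704]
ee_rot: [0.695, 0.719, -0.006, -0.007]
ft_force: [0.1, -0.7, -3.5]
grip_width: 0.058
```

Call:
apply_moves([
  [0.015,-0.01,0,0,1],
  [0.007,-0.005,0,0,1],
  [0,0,0,0,1],
  [0,0,0,0,1],
])

```text
clock: 12.9
position: [0.5442, 0.0942, 0.2685]
ee_rot: [0.694, 0.72, -0.007, -0.009]
ft_force: [0.4, -0.8, -3.8]
grip_width: 0.058
```

```bash
python3 st2.py
```

```text
tcp [0.5442 0.0942 0.2685] yaw 0.037 grasp z 0.2875 tool z [-0.022  0.003 -1.   ] exp bar centre [0.5432 0.1222] F [ 0.4 -0.8 -3.8] w 0.058 q7 [-1.07  0.23  0.97  1.62 -0.2   1.41 -0.04]
side rim centre u,v rel bar [ 0.0004 -0.0014] r 0.0509 397 z95 for v<-.03,v>.03,u<-.03,u>.03: [np.float64(0.2032), np.float64(0.2024), np.float64(0.2049), np.float64(0.2017)] exp rim z 0.2005
side bar u at v [-0.002  0.001] z [0.2903 0.2928] 45
```

Call:
apply_moves([
  [0.01,0,-0.004,0,1],
  [0.017,0,-0.001,-0.5,1],
  [0.018,0,0,0,1],
  [0.015,0,0,0,1],
  [0.007,0,0,0,1],
])

```text
clock: 13.42
position: [0.544, 0.162, 0.2749]
ee_rot: [0.693, 0.72, -0.006, -0.008]
ft_force: [0.1, 1.0, -4.2]
grip_width: 0.06
```

Call:
apply_moves([
  [0,0,0,0,1],
  [0,0,0,0,1],
])

```text
clock: 13.58
position: [0.5438, 0.1654, 0.2745]
ee_rot: [0.692, 0.722, -0.007, -0.007]
ft_force: [0.7, -0.3, -5.0]
grip_width: 0.062
```

```bash
python3 st2.py; python3 -c "
from h import *
im,d,K,T=cam('side');save('s5',cv2.resize(im[150:330,200:400],None,fx=4,fy=3.3))"
```

```text
tcp [0.5438 0.1654 0.2745] yaw 0.043 grasp z 0.2935 tool z [-0.02   0.001 -1.   ] exp bar centre [0.5426 0.1934] F [ 0.7 -0.3 -5. ] w 0.062 q7 [-1.13  0.27  0.93  1.57 -0.22  1.43 -0.14]
top rim centre u,v rel bar [ 0.0002 -0.0063] r 0.0498 39 z95 for v<-.03,v>.03,u<-.03,u>.03: [np.float64(0.2124), None, None, None] exp rim z 0.2065
side rim centre u,v rel bar [ 0.0001 -0.0013] r 0.0508 433 z95 for v<-.03,v>.03,u<-.03,u>.03: [np.float64(0.2095), np.float64(0.2077), np.float64(0.2101), np.float64(0.2074)] exp rim z 0.2065
side bar u at v [-0.187  0.006] z [0.2957 0.2978] 68
```

View pics/s5.png

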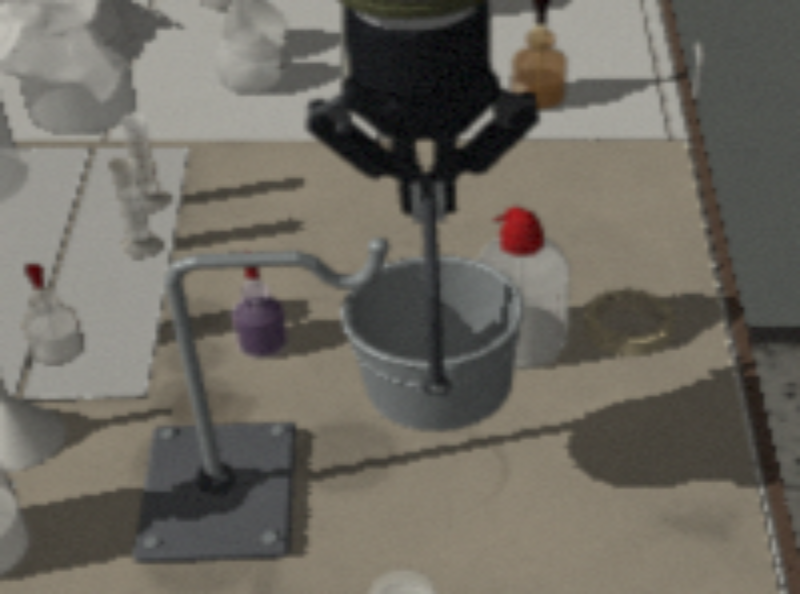

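The bail stands on the near side of the hook's ball tip (375,245), upright, with the fingers beside the hook plane. I'm moving +x over the tip.

Call:
apply_moves([
  [-0.001,0.007,0,0,1],
  [-0.001,0.01,0,0,1],
  [-0.001,0.012,0,0,1],
  [-0.001,0.011,0,0,1],
  [0,0.006,0,0,1],
])

```text
clock: 14.15
position: [0.5929, 0.1584, 0.2743]
ee_rot: [0.693, 0.72, -0.005, -0.008]
ft_force: [1.0, -0.5, -3.6]
grip_width: 0.062
```

Call:
apply_moves([
  [0,0,0,0,1],
  [0,0,0,0,1],
])

```text
clock: 14.32
position: [0.5944, 0.1565, 0.2738]
ee_rot: [0.694, 0.719, -0.006, -0.007]
ft_force: [1.0, -0.0, -4.3]
grip_width: 0.056
```

```bash
python3 st2.py; python3 -c "
from h import *
im,d,K,T=cam('side');save('s6',cv2.resize(im[180:280,220:360],None,fx=5,fy=5,interpolation=2))"
```

```text
tcp [0.5944 0.1565 0.2738] yaw 0.035 grasp z 0.2928 tool z [-0.019  0.001 -1.   ] exp bar centre [0.5934 0.1845] F [ 1.  -0.  -4.3] w 0.056 q7 [-1.    0.4   0.91  1.45 -0.32  1.46 -0.05]
top rim centre u,v rel bar [ 0.0002 -0.0094] r 0.0472 45 z95 for v<-.03,v>.03,u<-.03,u>.03: [np.float64(0.2138), None, np.float64(0.2111), None] exp rim z 0.2058
side rim centre u,v rel bar [ 0.0012 -0.0013] r 0.0509 397 z95 for v<-.03,v>.03,u<-.03,u>.03: [np.float64(0.2088), np.float64(0.2075), np.float64(0.2089), np.float64(0.2074)] exp rim z 0.2058
side bar u at v [ 0.067 -0.006] z [0.2953 0.2974] 70
```

View pics/s6.png

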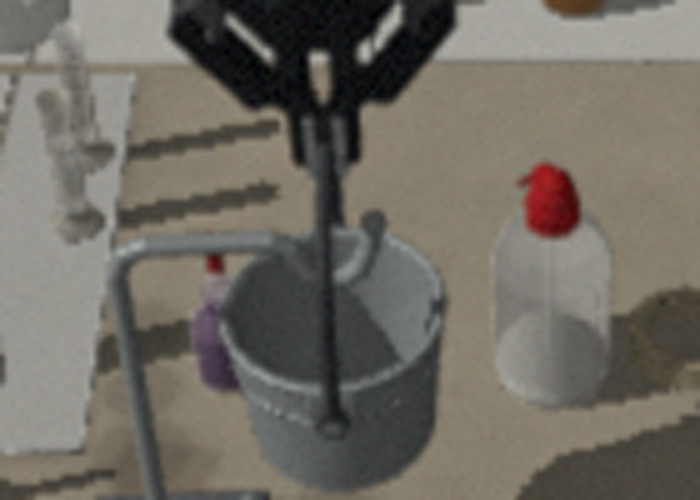

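The tip is threaded through the bail. I'll centre slightly (+4 mm along the bar, −2 mm across) and lower.

Call:
apply_moves([
  [0.003,-0.002,0.004,0,1],
  [0.001,0,0.008,0,1],
  [0,0,0.008,0,1],
  [0,0,0.008,0,1],
  [0,0,0.006,0,1],
])

```text
clock: 14.88
position: [0.5897, 0.1632, 0.2382]
ee_rot: [0.693, 0.721, -0.004, -0.008]
ft_force: [-0.2, 0.3, -3.2]
grip_width: 0.059
```

Call:
apply_moves([
  [0,0,0.003,0,1],
  [0,0,0,0,1],
  [0,0,0,0,1],
])

```text
clock: 15.13
position: [0.5884, 0.1632, 0.2323]
ee_rot: [0.693, 0.721, -0.006, -0.009]
ft_force: [-0.7, 1.3, -3.6]
grip_width: 0.058
```

```bash
python3 st2.py
```

```text
tcp [0.5884 0.1632 0.2323] yaw 0.039 grasp z 0.2513 tool z [-0.021  0.004 -1.   ] exp bar centre [0.5873 0.1912] F [-0.7  1.3 -3.6] w 0.058 q7 [-1.01  0.42  0.9   1.52 -0.33  1.38 -0.05]
top rim centre u,v rel bar [ 0.0002 -0.0058] r 0.0502 42 z95 for v<-.03,v>.03,u<-.03,u>.03: [np.float64(0.1713), None, np.float64(0.1725), None] exp rim z 0.1643
side rim centre u,v rel bar [ 0.0008 -0.0012] r 0.051 441 z95 for v<-.03,v>.03,u<-.03,u>.03: [np.float64(0.1667), np.float64(0.1662), np.float64(0.1677), np.float64(0.1655)] exp rim z 0.1643
side bar u at v [-0.163  0.006] z [0.2536 0.2633] 160
```

Call:
apply_moves([
  [0,0.003,0.002,0,1],
  [0,0.001,0.002,0,1],
  [0,0,0.001,0,1],
  [0,0,0,0,1],
])

```text
clock: 15.57
position: [0.5937, 0.1633, 0.2281]
ee_rot: [0.693, 0.721, -0.005, -0.008]
ft_force: [0.2, 0.3, -4.5]
grip_width: 0.057
```

Call:
apply_moves([
  [0,0,0.002,0,1],
  [0,0,0,0,1],
])

```text
clock: 15.73
position: [0.594, 0.1633, 0.2269]
ee_rot: [0.693, 0.721, -0.004, -0.008]
ft_force: [-2.8, -0.4, 1.4]
grip_width: 0.057
```

The hook now carries the weight (Fz changed from −4.5 to +1.4 N). I'm easing off, then opening.

Call:
apply_moves([
  [0,-0.002,0,0,1],
  [0,0,0,0,1],
  [0,0,0,0,1],
], squeeze=20)

```text
clock: 15.98
position: [0.5921, 0.1632, 0.2273]
ee_rot: [0.693, 0.721, -0.004, -0.008]
ft_force: [0.0, -0.3, -5.2]
grip_width: 0.058
```

Call:
apply_moves([
  [0,0,0,0,0.7],
  [0,0,0,0,0.6],
  [0,0,0,0,0.6],
  [0,0,0,0,0.6],
])

```text
clock: 16.32
position: [0.5927, 0.1634, 0.2283]
ee_rot: [0.693, 0.721, -0.003, -0.008]
ft_force: [0.6, -0.2, -0.4]
grip_width: 0.2
```

```bash
python3 st2.py; python3 -c "
from h import *
im,d,K,T=cam('side');save('s7',cv2.resize(im[180:280,220:360],None,fx=5,fy=5,interpolation=2))"
```

```text
tcp [0.5927 0.1634 0.2283] yaw 0.039 grasp z 0.2473 tool z [-0.015  0.007 -1.   ] exp bar centre [0.5916 0.1914] F [ 0.6 -0.2 -0.4] w 0.2 q7 [-1.01  0.42  0.89  1.52 -0.34  1.37 -0.04]
top rim centre u,v rel bar [-0.0008 -0.0055] r 0.0454 37 z95 for v<-.03,v>.03,u<-.03,u>.03: [np.float64(0.1628), None, None, None] exp rim z 0.1603
side rim centre u,v rel bar [0.0009 0.0047] r 0.0511 409 z95 for v<-.03,v>.03,u<-.03,u>.03: [np.float64(0.1616), np.float64(0.1648), np.float64(0.164), np.float64(0.1625)] exp rim z 0.1603
side bar u at v [-0.053  0.002] z [0.2502 0.2608] 141
```

View pics/s7.png

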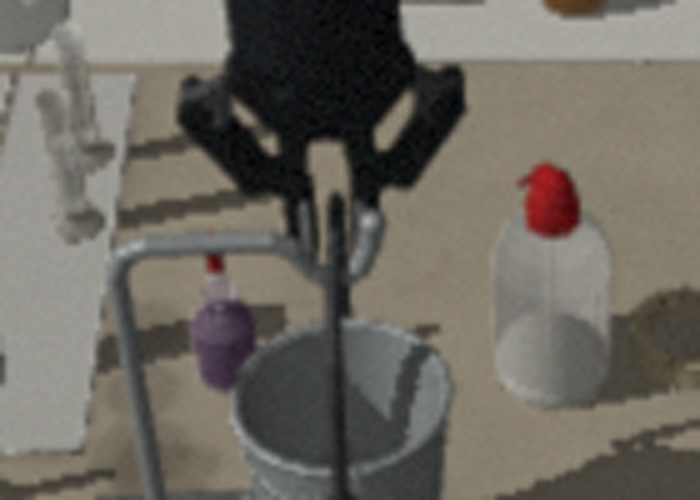

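The bar sits in the trough between ball and arm, with the pail hanging and the fingers loose. I'm opening a bit more and leaving straight up.

Call:
apply_moves([
  [0,0,0,0,0.3],
  [0,0,0,0,0.3],
  [0,0,-0.01,0,0.3],
  [0,0,-0.02,0,0.3],
  [0,0,-0.03,0,0.3],
])

```text
clock: 16.88
position: [0.591, 0.1629, 0.2855]
ee_rot: [0.693, 0.721, -0.007, -0.01]
ft_force: [0.9, -0.0, -0.7]
grip_width: 0.346
```

Call:
apply_moves([
  [0,0,-0.03,0,0.3],
  [-0.01,0,-0.03,0,0.3],
  [-0.03,0,-0.02,0,0.3],
  [-0.04,0,0,0,0.3],
  [-0.04,0,0,0,0.3],
])

```text
clock: 17.3
position: [0.5988, 0.0502, 0.3773]
ee_rot: [0.687, 0.727, -0.004, -0.008]
ft_force: [0.5, 0.3, -0.0]
grip_width: 0.351
```

Call:
apply_moves([
  [-0.03,0,0,0,0.3],
  [0,0,0,0,0.3],
  [0,0,0,0,0.3],
  [0,0,0,0,0.3],
  [0,0,0,0,0.3],
])

```text
clock: 17.72
position: [0.5998, 0.0075, 0.383]
ee_rot: [0.692, 0.722, -0.002, -0.005]
ft_force: [0.0, 0.5, -0.4]
grip_width: 0.347
```

```bash
cat > fin.py <<'E'
from h import *
for c in("top","side","top","side"):
    im,d,K,T=cam(c); P=cloud(d,K,T).reshape(-1,3);P=P[np.isfinite(P).all(1)]
    k=(P[:,2]>.15)&(P[:,2]<.172)&(np.hypot(P[:,0]-.592,P[:,1]-.193)<.058); q=P[k]
    A=np.c_[2*q[:,:2],np.ones(len(q))]; s=np.linalg.lstsq(A,(q[:,:2]**2).sum(1),rcond=None)[0]
    pl=[q[np.abs(q[:,:2]-s[:2])[:,i]<1] for i in(0,1)]
    z=[np.percentile(q[m,2],90).round(4) if m.sum()>4 else None for m in((q[:,0]<s[0]-.03),(q[:,0]>s[0]+.03),(q[:,1]<s[1]-.03),(q[:,1]>s[1]+.03))]
    b=P[(P[:,2]>.235)&(P[:,2]<.258)&(abs(P[:,0]-.592)<.015)&(abs(P[:,1]-.193)<.042)&(abs(P[:,1]-.193)>.012)]
    print(c,"rim",s[:2].round(4),len(q),"z -x,+x,-y,+y",z,"bar",b.mean(0).round(4) if len(b) else 0,[b[:,1].min().round(3),b[:,1].max().round(3)] if len(b) else 0,"z50",np.median(b[:,2]).round(4) if len(b) else 0)
    for t,zz in dict(bail_bar=.2465,wash_bottle=0,dropper_bottle=0,side_bottle=0,amber_bottle=0).items():
        for r in nets.place_of(c,t)[:1]: print("  ",t,round(float(r["conf"]),2),ray_z(r["xy"],K,T,zz)[:2].round(3))
save("s8",cv2.resize(im[150:330,200:400],None,fx=4,fy=3.3)); o=manip.get_obs(); print(o["position"],o["ft_force"],o["clock"])
E
python3 fin.py
```

```text
top rim [0.592  0.1902] 209 z -x,+x,-y,+y [np.float64(0.165), np.float64(0.162), np.float64(0.1618), np.float64(0.1647)] bar [0.5907 0.1972 0.2492] [np.float64(0.154), np.float64(0.234)] z50 0.2488
   bail_bar 0.65 [0.592 0.19 ]
   side_bottle 0.61 [0.541 0.375]
   amber_bottle 0.77 [ 0.461 -0.346]
side rim [0.5925 0.1946] 375 z -x,+x,-y,+y [np.float64(0.1629), np.float64(0.1614), np.float64(0.1594), np.float64(0.1634)] bar [0.591  0.1926 0.2489] [np.float64(0.152), np.float64(0.235)] z50 0.249
   bail_bar 0.8 [0.594 0.181]
   wash_bottle 0.63 [0.477 0.038]
   dropper_bottle 0.68 [0.683 0.023]
   side_bottle 0.7 [0.559 0.391]
   amber_bottle 0.58 [ 0.463 -0.347]
top rim [0.5918 0.1903] 210 z -x,+x,-y,+y [np.float64(0.1638), np.float64(0.1628), np.float64(0.1627), np.float64(0.1637)] bar [0.5909 0.1951 0.2488] [np.float64(0.151), np.float64(0.234)] z50 0.2483
   bail_bar 0.6 [0.582 0.193]
   wash_bottle 0.72 [0.616 0.23 ]
   side_bottle 0.71 [0.545 0.378]
   amber_bottle 0.77 [ 0.453 -0.349]
side rim [0.5924 0.1938] 362 z -x,+x,-y,+y [np.float64(0.1629), np.float64(0.161), np.float64(0.1594), np.float64(0.1629)] bar [0.5912 0.1908 0.2489] [np.float64(0.151), np.float64(0.234)] z50 0.2493
   bail_bar 0.79 [0.582 0.18 ]
   wash_bottle 0.58 [0.484 0.029]
   dropper_bottle 0.57 [0.682 0.026]
   side_bottle 0.74 [0.556 0.386]
   amber_bottle 0.84 [ 0.466 -0.333]
[0.59977957 0.00670207 0.38269984] [ 0.94641611 -0.26142324 -0.02910036] 18.9167
```

View pics/s8.png

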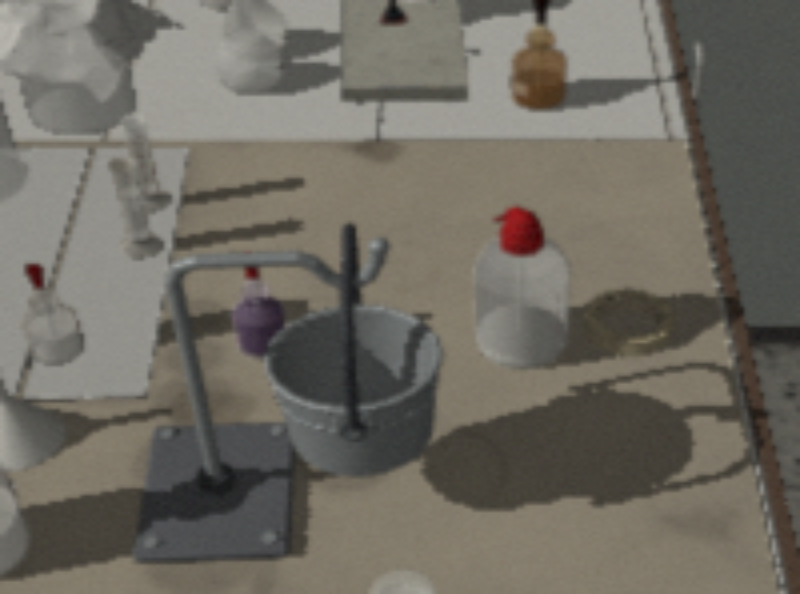

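The pail hangs level and still, clear of the bench, and the bottles are in place. I'm handing in.

```bash
python3 -c "
from h import *
print(workorder.hand_in())"
```

```text
the job is handed in; nothing more can be done
None
```

The pail is hanging in the hook by the middle of its bail, and I handed the job in at about 19 s of the 72 s allowed.

**What I did:**
- **Raising the bail:** I gripped the bar 28 mm off its middle and raised it partway. I pushed it the rest of the way to upright in a loose cage of the fingers, while the pail stood on the bench.
- **Carrying:** I then lifted the pail and carried it between the bottles at about 125–135 mm under its foot.
- **Hanging:** I passed the bail over the hook's tip, lowered it until the hook took the weight, opened the fingers and backed away.

**Last checks:**
- **Bar:** its middle measured about (0.591, 0.193), which matches the seat I had measured there. The top of the wire read about 0.249, consistent with the seat height.
- **Pail:** the rim was level within about 4 mm, roughly 0.05 rad. It stayed steady to about 1 mm over repeated pictures, and its centre was around 0.12 m up.
- **Bottles:** in the last side picture they stood where they started.
- **Robot:** it was clear of everything, with about zero force.

**What disagreed:**
- **Early tug:** during the first part of raising the bail, the arc was a few mm off. That pulled on the pail with about 4 N, and the rim readings shifted up to 7 mm. The pail stayed standing, and the readings came back once I loosened the grip.
- **Network readings:** the two cameras disagreed by 2–5 mm in y. The networks' bar positions scattered by about 10 mm, and one wash bottle report in the top view was clearly wrong, so I relied on depth and the pictures.

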